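# Open a ratcheting carton stop to the green band

### The arm

A 6-joint arm with a two-finger parallel gripper is mounted at the origin on the work surface. World frame = base frame: x ahead of the robot, y to its left, z up, the work surface at z = 0. Lengths are in mm, angles in rad, forces in N, time in s.
With the tool pointing down it reaches from about 350 to 975 mm from the base axis. Payload 7.1 kg.
Tool frame: the origin (TCP) lies where the fingers leave the gripper's body, on its centre line; the fingertips stand 80 mm ahead of it and the grasp point (between the pads) lies 61 mm ahead of it; z points along the fingers, y is the direction in which the jaws open and shut (so a half turn about z gives the same grasp; the last joint's range is limited). The gripper opens to 88 mm and grips with 3 to 60 N. Pads are 20 mm wide; open, the fingers measure 115 mm over their backs; the gripper's body (75 mm by 178 mm) begins 61 mm behind the grasp point.
Start: joints at [-1.138, 0.423, 1.63, -0, 1.089, -0.019], TCP at [272.881, -562.265, 302.675] pointing down, gripper open.
Joint ranges: [-3, 3], [-0.9, 2.11], [0.09, 2.58], [-1.31, 4.45], [0.11, 2.69], [-2.54, 2.54]. Speed limits (rad/s): [2.39, 2.39, 3.01, 3.14, 3.14, 3.14].

### API

Orientations are given as a unit quaternion [x, y, z, w].
In Python, from station import sensors, grab_frame, env gives the robot as it stands.
- The arm moves only by the tool jog_arm, never from a script. Its argument "increments" is a list of rows, each a list of 3 entries, a list of its own where there are three numbers: the turn, a rotation vector about the tool's x, y, z in units of 5 degrees (1.0 is 5 degrees), then the shift along the tool's x, y, z in m, then the gripper command: -1 is fully open, 1 is shut, values between are in proportion. In form: [[[wx, wy, wz], [x, y, z], grip], ...]. A call has exactly 8 rows; each row shifts and turns the commanded pose from where the row before left it, along the tool's axes as they then stand; what a row does not reach is not made up. A row lasts 1/12 s, in which the tool goes at most 41.7 mm and 7.16 degrees, less where a joint would pass 70% of its speed; a pose out of reach is approached as far as the arm can. A call with a gripper value outside its range is refused whole. The fingers move at their own pace and stop on an object; "force" is the grip in N (left out, the last holds). Time passes only in rows, so rows that do not move let the fingers close, or fill a call up. It gives the time, the measured TCP pose, the force and the opening at its end, in the units of the state.
- sensors.state(): the state, without advancing time (a new reading comes with each control period).
- grab_frame(name): name is "side" or "top" or "wrist"; returns a dict with "color" (480x640x3 uint8, red, green, blue), "z_map" (480x640 float32, mm along the optical axis (not along the pixel's ray), 0 where there is no reading), "camera_matrix" (3x3 intrinsics, pixels), "extrinsics" (4x4, takes a point from camera to world coordinates). Camera axes: x right, y down, z forward; pixel columns grow to the right and rows downward; lengths in mm; the calibration is good to about 2 mm. A picture is of the moment at which its call begins.
- env.hand_in(): hands the job in, once; it reports no verdict.
The state is a dict: "time": time; "qpos": joint angles; "qvel": joint speeds; "joint_torque": joint torques, N m; "position": TCP position; "orientation": TCP orientation; "ft_force": force on the tool from outside, world axes, zero at the start; "moment": the same for the moment, N m; "grip_width": opening from 0.0 (shut) to 1.0 (fully open).
Only numpy, scipy, OpenCV 4.12 (cv2) and the standard library are available. Lean on these libraries where they do the work, as an engineer would, in place of code of your own. Each camera call takes 0.05 s, during which the arm holds its last target.

### The job

Make room in the carton stop for a longer carton: with closed fingertips press the red release paddle on the sliding jaw and, keeping it pressed, push the jaw back along its toothed bar, away from the carton, until its yellow pointer stands over the green band; then let the paddle spring up and move clear. Do not take hold of any part of the jaw, and leave the two cartons and the tape roll where they stand.

Things in the scene. Friction and masses are not known exactly. Their poses are not given: they have to be found in the camera images.
- stop: Carton stop, fixed to the table: grey board 460 x 220 x 12 mm, upright end plate at its -x end, toothed steel bar 24 mm wide along x at y = -55 mm (teeth to 40 mm above the table, 8 mm pitch). Origin on the table under the board (x -230 to 230, y -122 to 98 mm). x: along the bar, the way the jaw is pushed BACK; y: towards the carton lane; z up. It may stand turned.
- jaw (a joint): Slide of the grey jaw on the bar (0.5 kg, 4 N friction), m: 0 = closed, towards the carton; grows to 0.22 as it is pushed back along the stop's +x. With the release up the ratchet blocks growth (up to 8 mm play till a tooth catches); towards 0 it clicks freely over the teeth.
- release (a joint): Tilt of the red release paddle, rad: 0 up, 0.20 fully pressed. A lever about a pin across the bar, 26 mm in x beyond push_face and 58 mm above the table. Pawl clear of the teeth from about 0.13; a full press takes 2 to 5 N and sinks the paddle 8 mm beside the push plate, 11 mm at its middle. Springs up when let go and locks again (up to 0.13 remains if the pawl rests on a tooth tip).
- paddle (a point): Middle of the red paddle's top face when up, 80 mm above the table, over the bar; moves with the jaw, not with the press. Paddle 54 mm along the bar, 44 mm across, open above and at its -x end; the push plate stands at its +x end. Axes as stop.
- push_face (a point): Point on the face of the grey upright push plate that looks towards -x, 30 mm in x beyond paddle, 97 mm above the table. The plate is 10 mm thick in x, 60 mm wide, from 76 to 126 mm above the table. A fingertip standing on the paddle pushes the jaw back by pressing +x against it. Axes as stop.
- jaw_plate (a point): Middle of the top edge of the jaw's grey lane plate, 71 mm above the table, 125 mm wide along y (reaching 73 mm from this point towards the bar, 52 mm away from it), 10 mm thick. Axes as stop.
- pointer (a point): Tip of the jaw's yellow pointer, a 4 mm wide needle pointing to -y (away from the carton lane), 21 mm above the table and in line (same x) with the joint's motion. Axes as stop.
- mark: Bright green band lying on the board beside the bar, 24 mm long along the bar, 36 mm across, 2 mm thick. Origin: middle of its underside. x along the bar, same way as the stop's x.
- lane_carton: White carton with a red stripe, 70 x 80 x 85 mm high, 0.3 kg, loose, standing on the board between the end plate and the jaw. Origin: middle of its underside.
- blue_carton: Blue carton 60 x 110 x 50 mm high, loose, standing on the table beyond the bar. Origin: middle of its underside.
- tape_roll: Brown tape roll, 84 mm diameter, 48 mm high, loose, lying flat on the table beyond the bar. Origin: middle of its underside.
Mind the look-alikes: they are no part of the job. There is more than one size of the lane_carton; the one meant has the size given above.

How it is judged:
By the outcome, as a careful person would: the job done as asked, in the order asked, and still so for the second after the job is handed in, with the robot touching nothing.
It also fails if it takes over 38 s, if anything falls off the work surface, if the arm or the gripper's body presses on something with over 40 N, if the wrist force passes 120 N, or if a joint passes its speed limit or range.

## Working session

There is one attempt and no reset: what is moved stays moved. The work goes in short steps, Python scripts to look and compute and a tool call to move; the robot and the scene stay as the last step left them, time stands still between calls to the robot, and variables do not carry over. Pictures are saved under pics/ and viewed, and the job is handed in when it is done.

Besides the shell and the picture viewer there is one more tool, called by a JSON object that holds its "api" and its "payload", one argument or row to a line. jog_arm: Moves the arm, as the interface text tells. Its arguments: {"type":"object","properties":{"increments":{"type":"array","items":{"type":"array"}},"force":{"type":"number"}},"required":["increments"]}

```bash
mkdir -p pics; ls
cat > h.py <<'E'
import numpy as np, cv2, pickle
from station import sensors, grab_frame, env
def snap(n,tag):
    f=grab_frame(n); cv2.imwrite(f'pics/{tag}.png',f['color'][:,:,::-1]); pickle.dump(f,open(f'pics/{tag}.pkl','wb')); return f
def load(tag): return pickle.load(open(f'pics/{tag}.pkl','rb'))
def onplane(f,u,v,z):
    K=f['camera_matrix'];T=f['extrinsics'];d=T[:3,:3]@np.linalg.solve(K,[u,v,1.]);o=T[:3,3]
    return o+d*(z-o[2])/d[2]
def bydepth(f,u,v):
    K=f['camera_matrix'];T=f['extrinsics'];p=np.linalg.solve(K,[u,v,1.])*f['z_map'][int(v),int(u)]
    return T[:3,:3]@p+T[:3,3]
E
python3 - <<'E'
from h import *
for n in('top','side','wrist'): f=snap(n,n+'0'); print(n,f['extrinsics'][:3,3].round(), (f['z_map']>0).mean())
print(sensors.state())
E
```

```text
pics
top [ 491.  -60. 1102.] 0.9960319010416666
side [ 533. -746.  861.] 0.9959342447916667
wrist [ 338. -531.  384.] 0.9959505208333334
{'time': 0.15, 'qpos': array([-1.13799298e+00,  4.23651102e-01,  1.63049927e+00,  1.39093772e-05,
        1.08864537e+00, -1.89641938e-02]), 'qvel': array([ 1.25542239e-05, -4.40601757e-03, -2.55779642e-03,  1.12400200e-03,
        8.05487877e-04, -8.85044616e-04]), 'joint_torque': array([-4.26308779e-04, -5.44982922e+01, -2.73919648e+01,  6.43568044e-02,
        2.04735092e-02, -5.65386927e-05]), 'position': array([ 272.74882288, -561.96247941,  302.09505876]), 'orientation': array([ 9.74597098e-01,  2.23964583e-01, -1.17557074e-04, -5.89980859e-04]), 'ft_force': array([-0.581303  ,  0.37518858,  0.49932204]), 'moment': array([0.00734013, 0.00736996, 0.00675347]), 'grip_width': 0.9993124378713829}
```

View pics/top0.png

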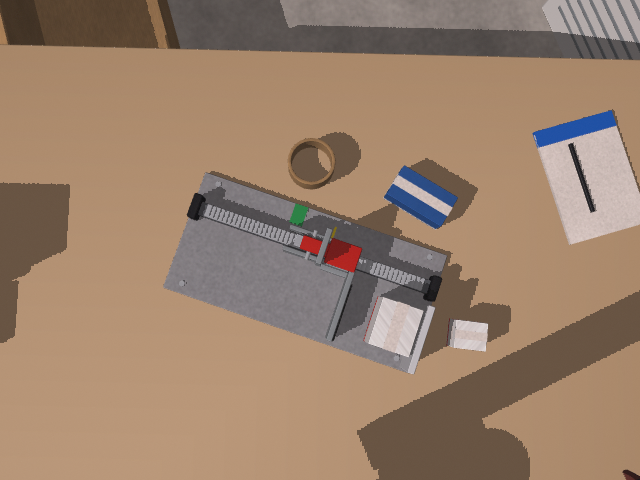

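View pics/side0.png

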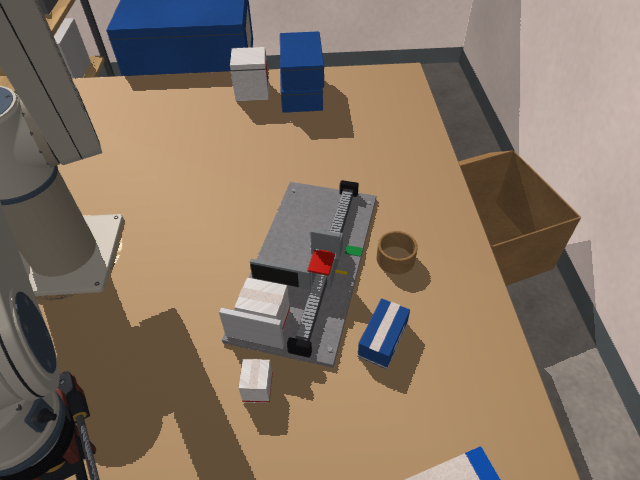

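Run:
```python
from h import *
t=load('top0');s=load('side0')
for n,f in(('top',t),('side',s)):
    hsv=cv2.cvtColor(f['color'],cv2.COLOR_RGB2HSV)
    for c,lo,hi in(('green',(45,100,40),(80,255,255)),('red',(0,190,100),(6,255,255)),('yellow',(22,150,80),(32,255,255))):
        m=cv2.inRange(hsv,lo,hi)
        k,l,st,ce=cv2.connectedComponentsWithStats(m)
        for i in range(1,k):
            if st[i,4]>8:
                ys,xs=np.where(l==i); P=np.array([bydepth(f,x,y) for x,y in zip(xs,ys)])
                print(n,c,st[i],ce[i].round(1),np.median(P,0).round(1))
for u,v in((207,174),(446,254),(165,287),(412,372)): print('corner',onplane(t,u,v,12).round(1))
for u,v in((343,188),(298,347)):print('sidecap',bydepth(s,u,v).round(1))
for u,v in((197,207),(432,288)):print('topcap',bydepth(t,u,v).round(1))
for tag,f,b in(('ct',t,(270,190,400,350)),('cs',s,(240,180,400,360))):
    x0,y0,x1,y1=b; c=f['color'][y0:y1,x0:x1,::-1]; cv2.imwrite(f'pics/{tag}.png',cv2.resize(c,None,fx=3.6 if tag=='ct' else 3.3,fy=3.6 if tag=='ct' else 3.3,interpolation=cv2.INTER_CUBIC))
```

```text
top green [289 204  19  22 267] [298.3 214.5] [638.9 -48.1  14.1]
top red [300 236  22  18 255] [310.5 244.3] [581.9 -70.1  69.1]
top red [325 239  37  33 737] [343.1 255.2] [ 563.2 -125.7   78.4]
top yellow [331 227   6  11  28] [333.5 232. ] [ 608.2 -111.4   24.2]
side green [345 245  18  11 142] [353.1 250.3] [637.9 -47.4  14.7]
side red [308 250  24  25 322] [318.8 264.6] [ 557.  -133.2   78.8]
side red [320 250  12   4  21] [325.6 251.3] [575.  -93.   70.8]
side yellow [335 270  12   5  35] [340.6 271.7] [ 605.2 -109.    22.7]
corner [709.7 117.7  12. ]
corner [ 574.3 -313.4   12. ]
corner [505.5 184.3  12. ]
corner [ 366.  -253.4   12. ]
sidecap [632.4 129.4  36.6]
sidecap [ 510.  -290.6   44.6]
topcap [644.7 127.6  44.2]
topcap [ 512.5 -280.7   48.8]
```

View pics/ct.png

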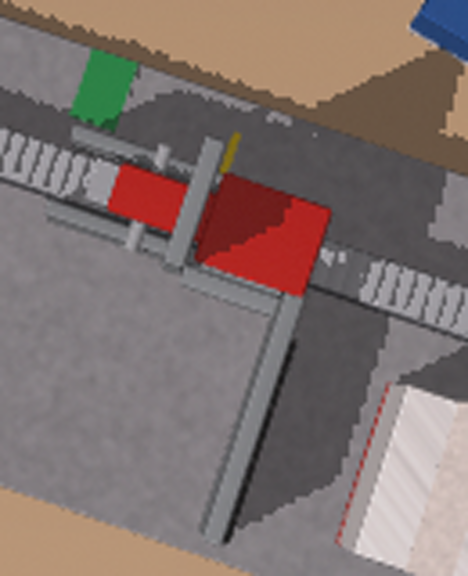

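View pics/cs.png

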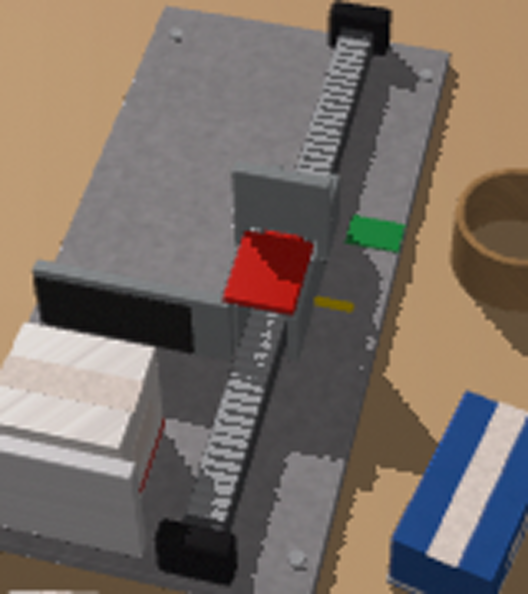

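```bash
cat >> h.py <<'E'
from scipy.spatial.transform import Rotation as R
def tool(): s=sensors.state(); return np.array(s['position']),R.from_quat(s['orientation'])
a=np.deg2rad(72.3); ux=np.array([np.cos(a),np.sin(a),0]); uy=np.array([-np.sin(a),np.cos(a),0])
def go(target,ang=72.3):
    p,r=tool(); print('pos',p.round(1),'tip',(p+80*r.as_matrix()[:,2]).round(1),'axes yaw',np.rad2deg(np.arctan2(r.as_matrix()[1,0],r.as_matrix()[0,0])).round(2))
    print('shift tool mm',r.inv().apply(np.array(target)-p).round(1))
    Rt=R.from_matrix(np.column_stack([[np.cos(np.deg2rad(ang)),np.sin(np.deg2rad(ang)),0],[np.sin(np.deg2rad(ang)),-np.cos(np.deg2rad(ang)),0],[0,0,-1]]))
    print('turn units',(np.rad2deg((r.inv()*Rt).as_rotvec())/5).round(2))
E
python3 - <<'E'
from h import *
w=load('wrist0');print(w['extrinsics'].round(3),w['camera_matrix'].round(1))
P=np.array([563.2,-125.7,0])
t=P-55*ux;t[2]=300;print(t);go(t)
E
```

```text
[[ 4.36000e-01 -8.68000e-01 -2.36000e-01  3.38278e+02]
 [-9.00000e-01 -4.22000e-01 -1.12000e-01 -5.31444e+02]
 [-2.00000e-03  2.61000e-01 -9.65000e-01  3.83685e+02]
 [ 0.00000e+00  0.00000e+00  0.00000e+00  1.00000e+00]] [[335.4   0.  318.8]
 [  0.  335.4 241.6]
 [  0.    0.    1. ]]
[ 546.47818165 -178.09638147  300.        ]
pos [ 272.7 -562.   302.1] tip [ 272.7 -561.9  222.1] axes yaw 25.88
shift tool mm [ 413.8 -225.9    2.4]
turn units [-0.01 -0.01 -9.28]
```

{"api": "jog_arm", "payload": {
  "increments": [
    [[0,0,0],[0.0345,-0.0188,0],1],
    [[0,0,0],[0.0345,-0.0188,0],1],
    [[0,0,0],[0.0345,-0.0188,0],1],
    [[0,0,0],[0.0345,-0.0188,0],1],
    [[0,0,0],[0.0345,-0.0188,0],1],
    [[0,0,0],[0.0345,-0.0188,0],1],
    [[0,0,0],[0.0345,-0.0188,0],1],
    [[0,0,0],[0.0345,-0.0188,0],1]
  ],
  "force": 20
}}

```text
time: 0.82
position: [456.2, -304.7, 302.6]
orientation: [0.975, 0.224, -0.0, -0.0]
ft_force: [0.7, -0.0, 0.1]
grip_width: 0.429
```

{"api": "jog_arm", "payload": {
  "increments": [
    [[0,0,0],[0.0345,-0.0188,0],1],
    [[0,0,0],[0.0345,-0.0188,0],1],
    [[0,0,0],[0.0345,-0.0188,0],1],
    [[0,0,0],[0.0345,-0.0188,0],1],
    [[0,0,-1.16],[0,0,0],1],
    [[0,0,-1.16],[0,0,0],1],
    [[0,0,-1.16],[0,0,0],1],
    [[0,0,-1.16],[0,0,0],1]
  ]
}}

```text
time: 1.48
position: [546.9, -178.0, 302.3]
orientation: [0.908, 0.418, -0.0, -0.0]
ft_force: [0.1, -0.5, -0.3]
grip_width: 0.004
```

{"api": "jog_arm", "payload": {
  "increments": [
    [[0,0,-1.16],[0,0,0],1],
    [[0,0,-1.16],[0,0,0],1],
    [[0,0,-1.16],[0,0,0],1],
    [[0,0,-1.16],[0,0,0],1],
    [[0,0,0],[0,0,0],1],
    [[0,0,0],[0,0,0],1],
    [[0,0,0],[0,0,0],1],
    [[0,0,0],[0,0,0],1]
  ]
}}

```text
time: 2.15
position: [546.8, -178.5, 302.6]
orientation: [0.808, 0.589, -0.0, -0.0]
ft_force: [0.8, -0.2, -0.9]
grip_width: 0.007
```

Run:
```python
from h import *
snap('wrist','w1')
P=np.array([563.2,-125.7,0])
t=P-55*ux;t[2]=300;go(t);print(sensors.state()['time'])
```

```text
pos [ 546.8 -178.6  302.6] tip [ 546.8 -178.5  222.6] axes yaw 72.2
shift tool mm [ 0.3 -0.5  2.6]
turn units [-0.   -0.   -0.02]
2.2
```

View pics/w1.png

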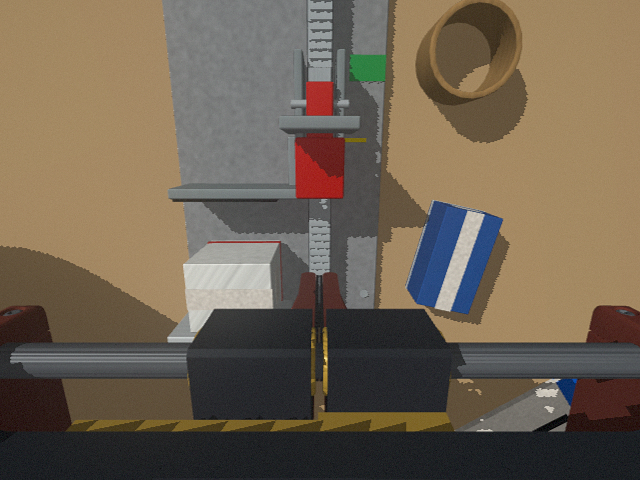

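```bash
cat >> h.py <<'E'
RNG=dict(green=((45,100,40),(80,255,255)),red=((0,190,60),(6,255,255)),yellow=((20,150,60),(32,255,255)))
def blobs(f,c,mn=15):
    m=cv2.inRange(cv2.cvtColor(f['color'],cv2.COLOR_RGB2HSV),*RNG[c]); k,l,st,ce=cv2.connectedComponentsWithStats(m)
    return [(st[i],ce[i],np.argwhere(l==i)[:,::-1]) for i in range(1,k) if st[i,4]>=mn]
def tri(f1,p1,f2,p2):
    L=[]
    for f,p in((f1,p1),(f2,p2)):
        d=f['extrinsics'][:3,:3]@np.linalg.solve(f['camera_matrix'],[p[0],p[1],1.]);L.append((f['extrinsics'][:3,3],d/np.linalg.norm(d)))
    A=sum(np.eye(3)-np.outer(d,d) for o,d in L);b=sum((np.eye(3)-np.outer(d,d))@o for o,d in L);return np.linalg.solve(A,b)
E
python3 - <<'E'
from h import *
w=load('w1');t=load('top0')
O=np.array([527.5,-62.6,0])
for c in RNG:
    for s,ce,px in blobs(w,c):
        if s[0]>280 and s[0]<400 and s[1]<220:
            z={'green':14,'red':80,'yellow':22}[c]
            p=onplane(w,*ce,z)-O
            Q=np.array([onplane(w,x,y,z)-O for x,y in px]); X=Q@ux;Y=Q@uy
            print(c,s,ce.round(1),'stop xy',(p@ux).round(1),(p@uy).round(1),'X',np.percentile(X,[1,99]).round(1),'Y',np.percentile(Y,[1,99]).round(1))
            print(cv2.minAreaRect(px.astype(np.float32)))
    for s,ce,px in blobs(w,c):
        for s2,ce2,_ in blobs(t,c):
            q=tri(w,ce,t,ce2)
            if abs((q-O)[2])<100 and (onplane(w,*ce,q[2])-q)@(onplane(w,*ce,q[2])-q)<50: print(c,'tri',q.round(1),'stop',((q-O)@ux).round(1),((q-O)@uy).round(1))
# plate top edge & bar line
for v in (80,30): pass
for u,v in((300,118),(340,118),(320,185),(320,145)): q=bydepth(w,u,v)-O; print(u,v,'stop',(q@ux).round(1),(q@uy).round(1),q[2].round(1))
E
```

```text
green [349  54  37  27 925] [367.3  67.4] stop xy 47.5 -103.9 X [35.9 58.7] Y [-121.3  -86.5]
((367.0, 67.0), (26.0, 36.0), 90.0)
green tri [640.3 -48.6  13.2] stop 47.6 -103.2
red [307  82  26  33 721] [319.4  98.6] stop xy 9.3 -55.7 X [-2.9 22.1] Y [-66.1 -45.1]
((319.5, 98.0), (32.0, 25.0), 90.0)
red [ 296  144   48   54 1558] [314.8 178.5] stop xy -57.1 -51.4 X [-73.7 -30.8] Y [-75.8 -34.7]
((319.5, 170.5), (53.0, 47.0), 90.0)
red [339 161   5  10  24] [341.7 166.3] stop xy -46.5 -75.3 X [-49.7 -42.1] Y [-76.5 -73.1]
((341.0, 165.5), (9.0, 4.0), 90.0)
red tri [582.4 -70.2  73.4] stop 9.4 -54.6
yellow [345 138  21   4  84] [355.  139.5] stop xy -22.0 -92.5 X [-23.5 -20.5] Y [-102.9  -82.1]
((355.0, 139.5), (3.0, 20.0), 90.0)
yellow tri [ 609.1 -111.7   18. ] stop -21.9 -92.7
300 118 stop -10.2 -41.5 125.5
340 118 stop -10.2 -70.5 125.6
320 185 stop -63.0 -56.1 78.6
320 145 stop -28.3 -56.1 79.5
```

Run:
```python
from h import *
O=np.array([527.5,-62.6,0])
t=O-36*ux-55.5*uy;t[2]=168;print(t);go(t)
```

```text
[ 569.42752202 -113.76964821  168.        ]
pos [ 546.8 -178.6  302.6] tip [ 546.8 -178.5  222.6] axes yaw 72.2
shift tool mm [ 68.6   1.7 134.6]
turn units [-0.   -0.   -0.02]
```

{"api": "jog_arm", "payload": {
  "increments": [
    [[0,0,0],[0.023,0.0006,0],1],
    [[0,0,0],[0.023,0.0006,0],1],
    [[0,0,0],[0.0226,0.0005,0],1],
    [[0,0,0],[0,0,0.02],1],
    [[0,0,0],[0,0,0.02],1],
    [[0,0,0],[0,0,0.02],1],
    [[0,0,0],[0,0,0.02],1],
    [[0,0,0],[0,0,0],1]
  ]
}}

```text
time: 2.87
position: [567.4, -113.2, 219.2]
orientation: [0.808, 0.589, -0.002, -0.002]
ft_force: [-0.4, -0.4, 0.6]
grip_width: 0.004
```

Run:
```python
from h import *
snap('wrist','w2');snap('side','s2')
O=np.array([527.5,-62.6,0])
t=O-36*ux-55.5*uy;t[2]=168;go(t)
```

```text
pos [ 569.2 -113.7  222.4] tip [ 569.  -113.7  142.4] axes yaw 72.25
shift tool mm [ 0.   0.4 54.4]
turn units [-0.02  0.   -0.01]
```

View pics/w2.png

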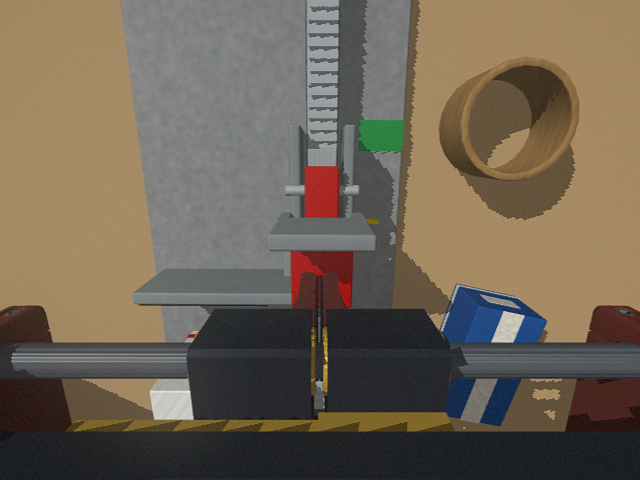

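View pics/s2.png

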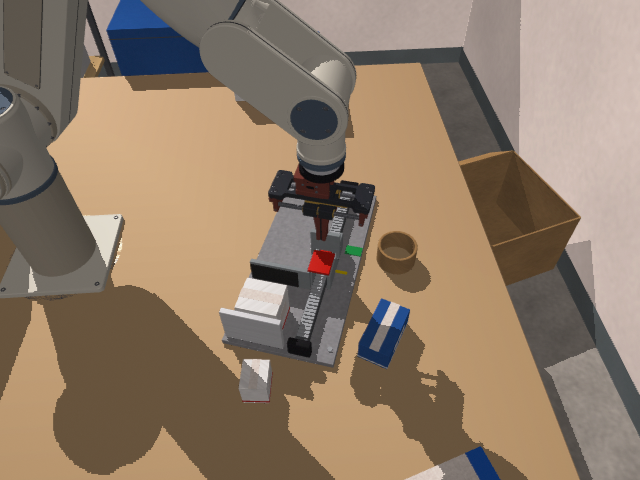

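The closed tips (wrist 320,275) are over the red paddle, on the -x side of the push plate (rows 215–250). The green band is at (380,135). I'm descending.

{"api": "jog_arm", "payload": {
  "increments": [
    [[0,0,0],[0,0,0.015],1],
    [[0,0,0],[0,0,0.015],1],
    [[0,0,0],[0,0,0.014],1],
    [[0,0,0],[0,0,0.008],1],
    [[0,0,0],[0,0,0],1],
    [[0,0,0],[0,0,0],1],
    [[0,0,0],[0,0,0],1],
    [[0,0,0],[0,0,0],1]
  ]
}}

```text
time: 3.63
position: [570.0, -113.9, 171.8]
orientation: [0.808, 0.59, 0.001, 0.001]
ft_force: [-0.1, 1.2, 0.1]
grip_width: 0.005
```

{"api": "jog_arm", "payload": {
  "increments": [
    [[0,0,0],[0,0,0.003],1],
    [[0,0,0],[0,0,0.003],1],
    [[0,0,0],[0,0,0.003],1],
    [[0,0,0],[0,0,0.003],1],
    [[0,0,0],[0,0,0],1],
    [[0,0,0],[0,0,0],1],
    [[0,0,0],[0,0,0],1],
    [[0,0,0],[0,0,0],1]
  ]
}}

```text
time: 4.3
position: [569.3, -113.6, 158.7]
orientation: [0.808, 0.59, 0.0, -0.0]
ft_force: [0.3, 0.7, -0.2]
grip_width: 0.004
```

Run:
```python
from h import *
snap('wrist','w3');snap('side','s3')
O=np.array([527.5,-62.6,0])
t=O-36*ux-55.5*uy;t[2]=152;go(t);print(sensors.state()['ft_force'])
f=load('s3');cv2.imwrite('pics/s3c.png',cv2.resize(f['color'][180:340,230:420,::-1],None,fx=3.5,fy=3.5,interpolation=cv2.INTER_CUBIC))
```

```text
pos [ 569.3 -113.6  158.7] tip [ 569.3 -113.6   78.7] axes yaw 72.28
shift tool mm [-0.1  0.1  6.7]
turn units [-0. -0. -0.]
[0.38123083 1.16586418 0.9849889 ]
```

View pics/s3c.png

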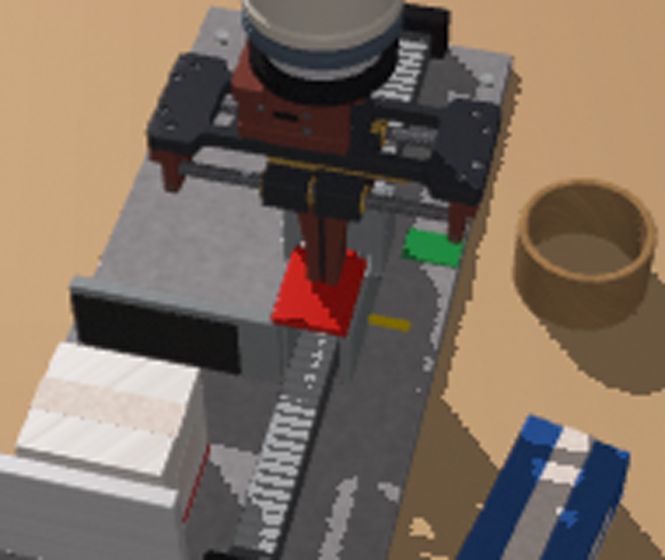

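{"api": "jog_arm", "payload": {
  "increments": [
    [[0,0,0],[0,0,0.002],1],
    [[0,0,0],[0,0,0.002],1],
    [[0,0,0],[0,0,0.001],1],
    [[0,0,0],[0,0,0],1],
    [[0,0,0],[0,0,0],1],
    [[0,0,0],[0,0,0],1],
    [[0,0,0],[0,0,0],1],
    [[0,0,0],[0,0,0],1]
  ]
}}

```text
time: 5.07
position: [569.4, -113.8, 153.8]
orientation: [0.808, 0.59, 0.0, 0.0]
ft_force: [-1.6, -4.1, 4.5]
grip_width: 0.005
```

{"api": "jog_arm", "payload": {
  "increments": [
    [[0,0,0],[0,0,0.001],1],
    [[0,0,0],[0,0,0.001],1],
    [[0,0,0],[0,0,0],1],
    [[0,0,0],[0,0,0],1],
    [[0,0,0],[0,0,0],1],
    [[0,0,0],[0,0,0],1],
    [[0,0,0],[0,0,0],1],
    [[0,0,0],[0,0,0],1]
  ]
}}

```text
time: 5.73
position: [569.6, -113.7, 152.7]
orientation: [0.808, 0.59, 0.0, 0.0]
ft_force: [-3.3, -2.5, 13.3]
grip_width: 0.008
```

{"api": "jog_arm", "payload": {
  "increments": [
    [[0,0,0],[0,0,-0.0005],1],
    [[0,0,0],[0.001,0,-0.0002],1],
    [[0,0,0],[0.001,0,-0.0002],1],
    [[0,0,0],[0.001,0,-0.0002],1],
    [[0,0,0],[0.001,0,-0.0002],1],
    [[0,0,0],[0,0,0],1],
    [[0,0,0],[0,0,0],1],
    [[0,0,0],[0,0,0],1]
  ]
}}

```text
time: 6.4
position: [570.8, -109.8, 153.1]
orientation: [0.808, 0.59, 0.0, 0.0]
ft_force: [-1.4, -2.5, 6.3]
grip_width: 0.007
```

```bash
cat > chk.py <<'E'
from h import *
import sys
w=snap('wrist',sys.argv[1])
O=np.array([527.5,-62.6,0])
for c,z in(('green',14),('yellow',21)):
    for s,ce,px in blobs(w,c,8):
        p=onplane(w,*ce,z)-O
        if -130<p@uy<-70: print(c,s,ce.round(1),'X',(p@ux).round(1),'Y',(p@uy).round(1))
s=sensors.state();p=s['position']-O;F=s['ft_force'];print('t',s['time'],'tool X',(p@ux).round(1),'Y',(p@uy).round(1),'tipz',(p[2]-80).round(1),'F',(F@ux).round(1),(F@uy).round(1),F[2].round(1))
E
python3 chk.py w4
```

```text
green [ 365  118   59   40 2270] [393.1 137.5] X 47.6 Y -103.7
yellow [375 235  16   8 109] [383.1 238.3] X -16.1 Y -99.3
t 6.45 tool X -31.8 Y -55.5 tipz 73.1 F -3.2 -0.3 6.2
```

{"api": "jog_arm", "payload": {
  "increments": [
    [[0,0,0],[0.002,0,0],1],
    [[0,0,0],[0.002,0,0],1],
    [[0,0,0],[0.002,0,0],1],
    [[0,0,0],[0.002,0,0],1],
    [[0,0,0],[0.002,0,0],1],
    [[0,0,0],[0,0,0],1],
    [[0,0,0],[0,0,0],1],
    [[0,0,0],[0,0,0],1]
  ]
}}

```text
time: 7.12
position: [573.9, -100.1, 153.1]
orientation: [0.808, 0.59, 0.0, 0.0]
ft_force: [-0.6, -2.1, 6.3]
grip_width: 0.008
```

```bash
python3 chk.py w5
```

```text
green [ 364  136   58   39 2154] [392.4 154.5] X 47.5 Y -103.9
yellow [375 235  16   7  97] [383.1 237.9] X -5.6 Y -99.3
t 7.1667 tool X -21.6 Y -55.6 tipz 73.2 F -2.9 0.0 5.4
```

View pics/w5.png

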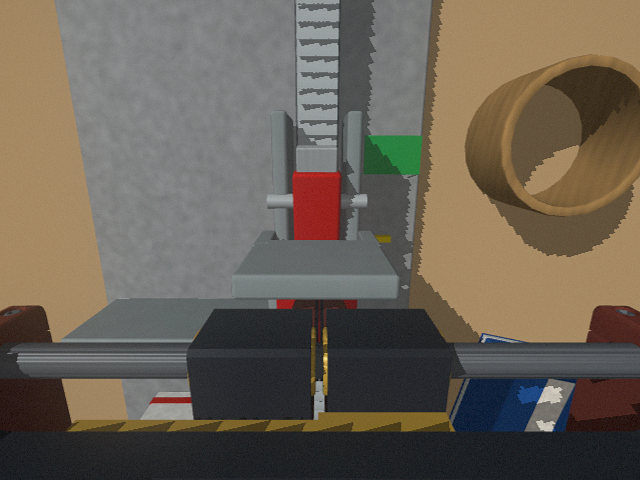

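{"api": "jog_arm", "payload": {
  "increments": [
    [[0,0,0],[0.002,0,0],1],
    [[0,0,0],[0.004,0,0],1],
    [[0,0,0],[0.004,0,0],1],
    [[0,0,0],[0.004,0,0],1],
    [[0,0,0],[0.004,0,0],1],
    [[0,0,0],[0.002,0,0],1],
    [[0,0,0],[0,0,0],1],
    [[0,0,0],[0,0,0],1]
  ]
}}

```text
time: 7.83
position: [580.1, -80.9, 153.2]
orientation: [0.808, 0.59, 0.0, 0.0]
ft_force: [-0.8, -2.4, 5.0]
grip_width: 0.001
```

```bash
python3 chk.py w6
```

```text
green [ 363  168   57   38 1959] [391.3 185.8] X 47.9 Y -104.4
yellow [375 235  16   7  96] [383.3 237.9] X 14.6 Y -99.5
t 7.8833 tool X -1.5 Y -55.6 tipz 73.1 F -0.8 0.9 6.1
```

{"api": "jog_arm", "payload": {
  "increments": [
    [[0,0,0],[0.002,0,0],1],
    [[0,0,0],[0.004,0,0],1],
    [[0,0,0],[0.005,0,0],1],
    [[0,0,0],[0.005,0,0],1],
    [[0,0,0],[0.005,0,0],1],
    [[0,0,0],[0.005,0,0],1],
    [[0,0,0],[0.002,0,0],1],
    [[0,0,0],[0,0,0],1]
  ]
}}

```text
time: 8.55
position: [588.7, -54.1, 153.2]
orientation: [0.807, 0.59, 0.0, 0.0]
ft_force: [0.5, -2.8, 5.7]
grip_width: 0.003
```

```bash
python3 chk.py w7
python3 - <<'E'
from h import *
O=np.array([527.5,-62.6,0])
for n in('side','top'):
    f=snap(n,n+'7')
    for c,z in(('green',14),('yellow',21)):
        for s,ce,px in blobs(f,c,6):
            p=onplane(f,*ce,z)-O
            if -130<p@uy<-70: print(n,c,s,ce.round(1),'X',(p@ux).round(1),'Y',(p@uy).round(1))
f=load('side7');cv2.imwrite('pics/s7c.png',cv2.resize(f['color'][160:320,230:420,::-1],None,fx=3.5,fy=3.5,interpolation=cv2.INTER_CUBIC))
E
```

```text
green [ 362  211   54   35 1520] [391.2 225.5] X 49.5 Y -105.9
yellow [375 235  16   7  96] [383.3 237.9] X 42.8 Y -99.6
t 8.6 tool X 26.7 Y -55.7 tipz 73.2 F -1.0 -0.7 5.1
side green [345 245  18  12 120] [353.9 250.6] X 48.3 Y -102.4
side yellow [342 247  11   4  31] [346.9 248.6] X 44.7 Y -87.3
```

View pics/w7.png

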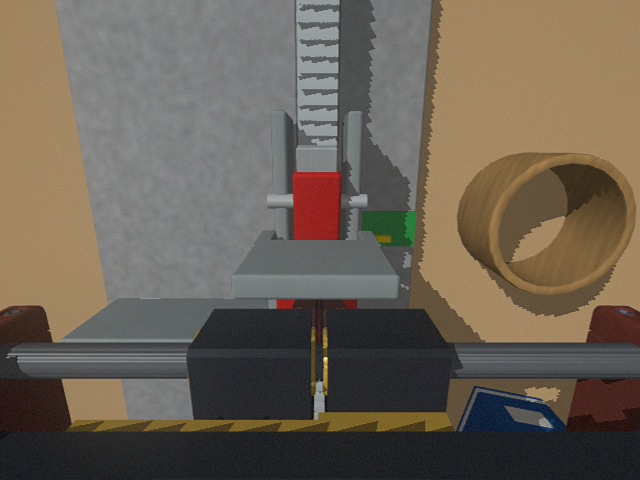

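View pics/s7c.png

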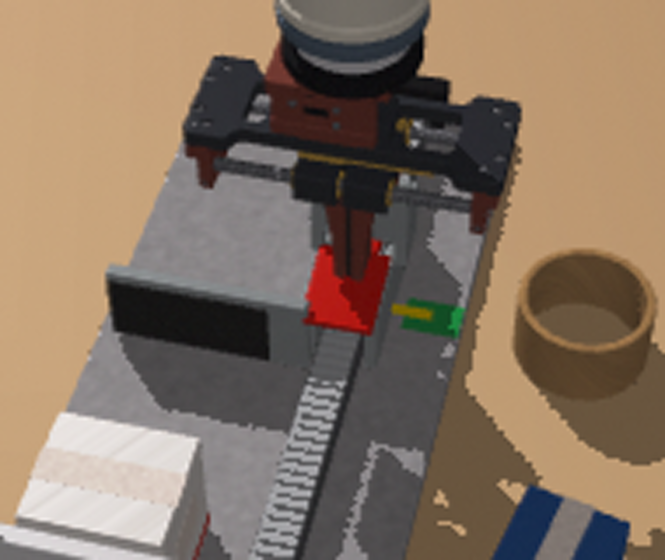

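{"api": "jog_arm", "payload": {
  "increments": [
    [[0,0,0],[0.001,0,0],1],
    [[0,0,0],[0.001,0,0],1],
    [[0,0,0],[0.001,0,0],1],
    [[0,0,0],[0.001,0,0],1],
    [[0,0,0],[0,0,0],1],
    [[0,0,0],[0,0,0],1],
    [[0,0,0],[0,0,0],1],
    [[0,0,0],[0,0,0],1]
  ]
}}

```text
time: 9.37
position: [589.7, -50.9, 153.2]
orientation: [0.808, 0.59, 0.0, 0.0]
ft_force: [0.4, -3.0, 5.6]
grip_width: 0.007
```

```bash
cat > chk2.py <<'E'
from h import *
import sys
O=np.array([527.5,-62.6,0])
for n in sys.argv[2:]:
    f=snap(n,n+sys.argv[1])
    for c,z in(('green',14),('yellow',21)):
        for s,ce,px in blobs(f,c,6):
            p=onplane(f,*ce,z)-O
            if -130<p@uy<-70: print(n,c,s,ce.round(1),'X',(p@ux).round(1),'Y',(p@uy).round(1))
s=sensors.state();p=s['position']-O;F=s['ft_force'];print('t',s['time'],'tool X',(p@ux).round(1),'Y',(p@uy).round(1),'tipz',(p[2]-80).round(1),'F',(F@ux).round(1),(F@uy).round(1),F[2].round(1))
E
python3 chk2.py 8 wrist side top
```

```text
wrist green [ 362  216   54   35 1412] [392.4 230.4] X 49.4 Y -106.8
wrist yellow [375 235  16   8 106] [383.3 238.3] X 45.7 Y -99.6
side green [345 245  18  12 120] [353.9 250.9] X 47.6 Y -102.6
side yellow [342 246  12   4  32] [347.4 247.6] X 47.8 Y -87.7
t 9.5167 tool X 30.0 Y -55.7 tipz 73.1 F -3.4 -0.6 5.6
```

{"api": "jog_arm", "payload": {
  "increments": [
    [[0,0,0],[0,0,-0.003],1],
    [[0,0,0],[0,0,-0.003],1],
    [[0,0,0],[0,0,-0.004],1],
    [[0,0,0],[0,0,-0.006],1],
    [[0,0,0],[0,0,-0.01],1],
    [[0,0,0],[0,0,-0.02],1],
    [[0,0,0],[0,0,-0.02],1],
    [[0,0,0],[0,0,-0.02],1]
  ]
}}

```text
time: 10.18
position: [589.2, -50.8, 240.3]
orientation: [0.808, 0.59, -0.0, -0.0]
ft_force: [0.7, -0.2, 0.3]
grip_width: 0.002
```

{"api": "jog_arm", "payload": {
  "increments": [
    [[0,0,0],[0,0,-0.03],1],
    [[0,0,0],[0,0,-0.03],1],
    [[0,0,0],[-0.03,0,0],1],
    [[0,0,0],[-0.035,0,0],1],
    [[0,0,0],[-0.03,0,0],1],
    [[0,0,0],[0,0,0],1],
    [[0,0,0],[0,0,0],1],
    [[0,0,0],[0,0,0],1]
  ]
}}

```text
time: 10.85
position: [560.6, -141.1, 299.5]
orientation: [0.808, 0.59, 0.0, 0.0]
ft_force: [-0.7, 1.2, 0.6]
grip_width: 0.002
```

```bash
python3 chk2.py 9 wrist side top
python3 - <<'E'
from h import *
O=np.array([527.5,-62.6,0]);f=load('wrist9')
for tag in('w1','wrist9'):
    f=load(tag)
    for s,ce,px in blobs(f,'red',100):
        P=np.array([bydepth(f,x,y) for x,y in px])-O
        if -80<(P@uy).mean()<-30:
            A=np.c_[P@ux,np.ones(len(P))];k=np.linalg.lstsq(A,P[:,2],rcond=None)[0];print(tag,s,'X',np.percentile(P@ux,[1,99]).round(1),'slope',k[0].round(3),'z',P[:,2].mean().round(1))
E
```

```text
wrist green [348  98  35  25 736] [366.2 109.8] X 47.4 Y -105.5
wrist yellow [344 109  22   4  88] [354.5 110.5] X 46.0 Y -92.7
side green [345 245  18  12 120] [353.9 250.9] X 47.6 Y -102.6
side yellow [342 246  12   4  32] [347.4 247.6] X 47.8 Y -87.7
top green [292 204  16  22 215] [299.2 213.3] X 46.7 Y -104.8
top yellow [295 214   6  11  28] [297.4 219.4] X 45.9 Y -92.7
t 11.0 tool X -63.9 Y -55.4 tipz 219.1 F -0.2 -0.1 -0.5
w1 [307  82  26  33 721] X [-1.8 24.3] slope -0.827 z 70.0
w1 [ 296  144   48   54 1558] X [-74.  -30.8] slope 0.246 z 79.3
wrist9 [305  45  27  27 580] X [72.  91.8] slope -2.386 z 71.9
wrist9 [ 293  108   50   61 1870] X [-7.3 38. ] slope 0.069 z 74.5
```

View pics/wrist9.png

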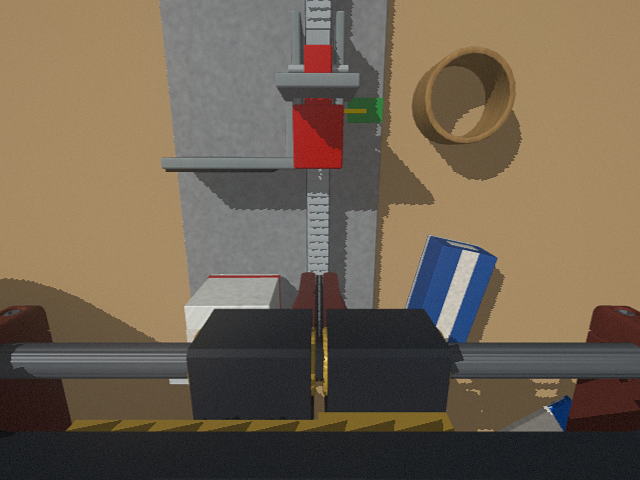

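View pics/side9.png

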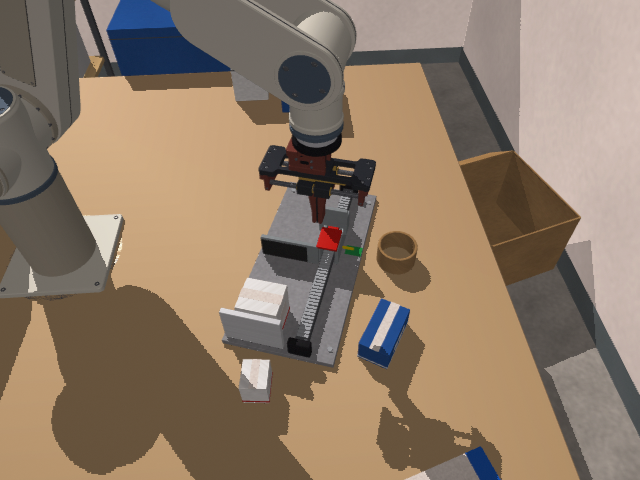

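Run:
```python
from h import *
O=np.array([527.5,-62.6,0])
for tag,rows in(('w1',range(150,197,8)),('wrist9',range(110,167,8)),('top0',None),('top9',None)):
    f=load(tag)
    if rows:
        for v in rows:
            q=np.median([bydepth(f,u,v)-O for u in range(305,335)],0);print(tag,v,'X',(q@ux).round(1),'z',q[2].round(1))
    else:
        for s,ce,px in blobs(f,'red',100):
            P=np.array([bydepth(f,x,y) for x,y in px])-O;X=P@ux
            if s[4]>400:
              for a in range(int(X.min()),int(X.max()),8):
                m=(X>=a)&(X<a+8); print(tag,a,np.median(P[m,2]).round(1))
```

```text
w1 150 X -32.5 z 78.7
w1 158 X -39.3 z 78.4
w1 166 X -46.3 z 78.4
w1 174 X -53.2 z 78.4
w1 182 X -60.4 z 78.0
w1 190 X -67.5 z 78.2
wrist9 110 X 40.3 z 76.3
wrist9 118 X 34.0 z 76.2
wrist9 126 X 27.5 z 75.6
wrist9 134 X 20.9 z 74.7
wrist9 142 X 14.3 z 74.0
wrist9 150 X 7.5 z 73.4
wrist9 158 X 0.9 z 73.3
wrist9 166 X -6.4 z 72.1
top0 -74 78.2
top0 -66 78.3
top0 -58 78.6
top0 -50 78.0
top0 -42 78.7
top0 -34 78.8
top0 -26 78.6
top0 -18 nan
top0 -10 1101.7
top9 -8 73.1
top9 0 73.7
top9 8 74.2
top9 16 74.9
top9 24 75.8
top9 32 76.6
top9 40 76.1
top9 48 65.5
  return _methods._mean(a, axis=axis, dtype=dtype,
  ret = ret.dtype.type(ret / rcount)
```

```bash
python3 - <<'E'
from h import *
a=load('side0');b=snap('side','side10')
# shift of cartons/roll between first and last side view
for n,(x0,y0,x1,y1) in dict(lane=(225,280,290,350),blue=(362,300,408,362),roll=(378,233,418,272)).items():
    g=lambda f,m=0:cv2.cvtColor(f['color'],cv2.COLOR_RGB2GRAY)[y0-m:y1+m,x0-m:x1+m]
    r=cv2.matchTemplate(g(b,6),g(a),cv2.TM_CCOEFF_NORMED);print(n,np.array(cv2.minMaxLoc(r)[3])-6,r.max().round(3))
E
python3 chk2.py 11 wrist top
```

```text
lane [0 0] 0.963
blue [0 0] 0.935
roll [0 0] 1.0
wrist green [348  98  36  26 727] [366.6 110.6] X 47.3 Y -105.4
wrist yellow [344 110  23   4  90] [354.8 111.5] X 45.8 Y -92.6
top green [292 204  16  22 215] [299.2 213.3] X 46.7 Y -104.8
top yellow [295 214   6  11  28] [297.4 219.4] X 45.9 Y -92.7
t 11.15 tool X -64.1 Y -55.4 tipz 218.9 F -0.5 0.5 0.6
```

```bash
python3 -c "
from h import *
print(env.hand_in())"
```

```text
the job is handed in; nothing more can be done
None
```

I pressed the red paddle with closed fingertips to its stop, reading up to 13 N at full press and about 5–6 N while moving. Keeping it pressed, I moved the jaw about 68 mm back, then lifted straight up and moved clear. The job was handed in at about 11 s.

**Pointer:** In the last pictures it stands at x ≈ 46–48 mm along the stop. The green band runs from about 36 to 60 mm with its middle at about 47.5 mm, and the wrist, top and side views agree to within 2 mm.

**Loose things:** The lane carton, blue carton and tape roll show no shift between the first and last side views. The arm is touching nothing, with the fingertips about 219 mm above the table.

**Paddle not fully up:** Its top face still slopes about 0.09 rad after release. I read this as the pawl resting on a tooth, which the description allows up to 0.13. I left it that way; if the jaw took up the full 8 mm of play, the pointer would still be over the band.

**How the jaw moved:** It seems to have been carried mostly by the fingertip's friction on the pressed paddle. I did not confirm that the tip ever touched the push plate.

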